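# Pack bones and vials into a slide-cover specimen case

## Task

Pack the finds away: slide the cover of the wooden specimen case fully open, then move every bone from the sorting tray (or wherever it has got to) into the case's wide bay and every capped vial into its narrow bay, each lying flat on the floor of its bay and none on top of another. When all are in, and with the cover still fully open, press the nozzle of the mist bottle fixed at the case's corner right down and let it spring back, then slide the cover fully shut over them. The pebble is not a find: leave it in the tray, and leave the other things on the bench where they are.

Things in the scene. Friction and masses are not known exactly. Their poses are not given: they have to be found in the camera images.
- case: fixed light-wood case, 172 mm (x) by 267 mm (y) by 46 mm high, under a sliding cover; walls 6 mm, inner floor 6 mm up. Origin: centre of its underside on the bench; x points away from the robot at yaw 0, y left, z up. A divider 5 mm thick at y = +45 mm (top 44 mm up) parts two bays. A white mist bottle 54 mm in diameter is fixed at x = +90, y = -180 mm
- wide_bay (a point): centre of the floor of the wide bay, 160 mm (case x) by 170 mm (case y), 40 mm deep, at the case's -y side
- narrow_bay (a point): centre of the floor of the narrow bay, 160 mm (case x) by 80 mm (case y), 40 mm deep, at the case's +y side
- cover (a joint): slide of the case's flat plywood cover (172 by 267 by 6 mm, its underside 46 mm above the bench): 0 m = fully shut, 0.165 = fully open; it opens along the case's +x (away from the robot) and stays where it is left; about 1.5 N friction
- cover_grip (a point): grip point of the cover's black upright handle, a bar 12 mm thick (case x), 70 mm long (case y), 30 mm high above the cover's top; the point is 10 mm below the bar's top (72 mm above the bench), moves with the cover, and lies 66 mm towards the case's -x from the cover's centre
- nozzle (a joint): sprung nozzle cap of the mist bottle: 0 m = up, 0.008 = right down (about 8 N); springs back by itself
- nozzle_top (a point): centre of the top face of the nozzle cap, a white disc 34 mm in diameter with a short spout; 130 mm above the bench when up; pressed straight down
- tray: fixed cream sorting tray 274 mm (x) by 249 mm (y), 2 rows (along x) of 3 pockets, each 128 by 75 mm inside; floor 4 mm thick, rim and ribs 6 mm wide with their tops 11 mm above the bench. Origin: centre of its underside; pocket centres at x = -67, +67 and y = -81, 0, +81 mm
- bone0: a loose bone (absent in some starts: None), pale, with a round shaft 18 mm in diameter and knuckled ends 38 mm wide and 26 mm high, 112 mm long along its x; origin at its centre, 13 mm above what it lies on; about 60 g
- bone1: a loose bone (absent in some starts: None), pale, with a round shaft 18 mm in diameter and knuckled ends 38 mm wide and 26 mm high, 112 mm long along its x; origin at its centre, 13 mm above what it lies on; about 60 g
- bone2: a loose bone (absent in some starts: None), pale, with a round shaft 18 mm in diameter and knuckled ends 38 mm wide and 26 mm high, 112 mm long along its x; origin at its centre, 13 mm above what it lies on; about 60 g
- vial0: a loose capped vial (absent in some starts: None), a square see-through plastic body, pale or brownish, with a white square cap, 60 mm long along its x (cap at +x), 24 by 24 mm across, lying; origin at its centre, 12 mm above what it lies on; about 50 g
- vial1: a loose capped vial (absent in some starts: None), a square see-through plastic body, pale or brownish, with a white square cap, 60 mm long along its x (cap at +x), 24 by 24 mm across, lying; origin at its centre, 12 mm above what it lies on; about 50 g
- pebble: a flat round grey pebble 52 mm wide, 24 mm high, in one pocket of the tray; not to be moved; origin at the centre of its underside
- jar: bystander: upright amber jar, 48 mm in diameter, 95 mm high; origin under its base
- brush: bystander: brush 170 mm long lying on the bench near the robot
- forceps: bystander: steel forceps 130 mm long lying on the bench near the robot
- loupe: bystander: round table magnifier, 68 mm in diameter, 30 mm high, on the left; origin under its base
Not all that is in view belongs to the job. Leave any purple or red look-alike of the bone0 alone.

How it is judged:
By the outcome, as a careful person would: the job done as asked, in the order asked, and still so for the second after the job is handed in, with the robot touching nothing.
Of bone0, bone1, bone2, vial0, vial1 only 3 to 5 are there at a start; the rules pass over those that are not, and their reading is None.
At some moment in a run one of bone0, bone1, bone2, vial0, vial1 may be knocked a few centimetres aside while the robot is not near it.
Once in a run the grip may slacken for a moment while it holds something.
It also fails if it takes over 210 s, if anything falls off the work surface, if the arm or the gripper's body presses on something with over 40 N, if the wrist force passes 120 N, or if a joint passes its speed limit or range.

## Robot

A 7-joint arm with a two-finger parallel gripper is mounted at the origin on the work surface. World frame = base frame: x ahead of the robot, y to its left, z up, the work surface at z = 0. Lengths are in m, angles in rad, forces in N, time in s.
With the tool pointing down it reaches from about 0.35 to 0.9 m from the base axis. Payload 19.9 kg.
Tool frame: the origin (TCP) lies between the finger pads; the fingertips stand 19 mm ahead of it and the grasp point (between the pads) is the TCP; z points along the fingers, y is the direction in which the jaws open and shut (so a half turn about z gives the same grasp; the last joint's range is limited). The gripper opens to 94 mm and grips with 3 to 60 N. Pads are 16 mm wide; open, the fingers measure 119 mm over their backs; the gripper's body (75 mm by 177 mm) begins 78 mm behind the grasp point.
Start: joints at [1.083, 0.417, -0.01, 1.614, 0.005, 1.111, -0.053], TCP at [0.27, -0.564, 0.193] pointing down, gripper open.
Joint ranges: [-2.81, 2.81], [-0.39, 2.02], [-1.27, 1.25], [0.06, 2.57], [-1.19, 4.33], [0.19, 2], [-2.82, 2.82]. Speed limits (rad/s): [1.89, 1.89, 2.39, 2.39, 3.01, 3.01, 3.01].

## Interface

Orientations are given as a 3x3 rotation matrix whose columns are the frame's x, y, z axes.
In Python, from rig import robot gives the robot as it stands. Calls block until the motion is done:
- robot.move_ptp(position, orientation): joint-space move of the TCP to a pose.
- robot.move_linear(position, velocity=0.15, frame=None, threshold=None): straight line of the TCP; frame=None keeps the orientation; velocity is the mean speed in m/s. With threshold (N) it stops when the force on the tool has changed by that much, and returns True; else False.
- robot.goto_joints(angles): joint-space move.
- robot.gripper_to(opening): finger opening in m; the grip force is fixed at half the most; returns when the fingers have stopped.
- robot.pause(seconds).
- robot.ik(position, orientation): joint angles nearest the present ones, or None.
- robot.get_state(): the state.
- robot.grab_frame(name): name is "scene" or "top" or "wrist"; returns the picture (400x640x3 uint8, red, green, blue); there is no depth.
- robot.camera_info(name): a dict with "fx", "fy", "cx", "cy" (pixels), "dist" ([k1, k2, p1, p2, k3] as OpenCV has them; the pictures are not rectified), "rvec" (rotation vector, rad) and "tvec" (3), from world to camera coordinates, as OpenCV has them. Camera axes: x right, y down, z forward; pixel columns grow to the right and rows downward; lengths in m; the calibration is good to about 2 mm. A picture is of the moment at which its call begins: read the wrist's pose just before it. camera_info takes no time and is no camera call; for the wrist camera it gives the pose at the moment of the call.
A pose or a line that the arm cannot do raises robot.PlanningError and nothing moves.
- robot.sign_off(): hands the job in, once; it reports no verdict.
The state is a dict: "time": time; "qpos": joint angles; "joint_vel": joint speeds; "effort": joint torques, N m; "ee_pos": TCP position; "tool_rot": TCP orientation; "force": force on the tool from outside, world axes, zero at the start; "moment": the same for the moment, N m; "opening": finger opening in m.
Only numpy, scipy, OpenCV 4.12 (cv2) and the standard library are available. Lean on these libraries where they do the work, as an engineer would, in place of code of your own. Each camera call takes 0.05 s, during which the arm holds its last target.

## Working session

There is one attempt and no reset: what is moved stays moved. The work goes in short steps, each a Python script; the robot and the scene stay as the last script left them, time stands still between calls to the robot, and variables do not carry over. Pictures are saved under pics/ and viewed, and the job is handed in when it is done.

```bash
mkdir -p pics; ls; python3 - <<'E'
from rig import robot
import cv2
for n in ("scene","top","wrist"):
    i=robot.camera_info(n); print(n,{k:(v if isinstance(v,float) else [round(float(x),3) for x in __import__('numpy').ravel(v)]) for k,v in i.items()})
    cv2.imwrite(f"pics/{n}0.png",robot.grab_frame(n)[:,:,::-1])
s=robot.get_state(); print(s)
E
```

```text
pics
scene {'fx': 419.4613452350475, 'fy': 419.4613452350475, 'cx': 323.3371123694176, 'cy': 190.4351113104919, 'dist': [0.02, 0.0, 0.0, 0.0, 0.0], 'rvec': [2.278, 1.171, -0.388], 'tvec': [-0.297, -0.262, 1.746]}
top {'fx': 456.4463176880968, 'fy': 456.4463176880968, 'cx': 315.095393516712, 'cy': 198.62493083216887, 'dist': [-0.047, 0.0, 0.0, 0.0, 0.0], 'rvec': [2.095, -2.157, 0.178], 'tvec': [0.016, 0.484, 1.41]}
wrist {'fx': 281.48869655226076, 'fy': 281.48869655226076, 'cx': 315.2224105917095, 'cy': 204.44694547061584, 'dist': [-0.022, 0.0, 0.0, 0.0, 0.0], 'rvec': [-2.479, 1.563, 0.192], 'tvec': [-0.624, -0.024, 0.391]}
{'time': 0.15, 'qpos': array([ 1.08249193,  0.41786179, -0.01030028,  1.61402431,  0.00467807,
        1.11071537, -0.05300821]), 'joint_vel': array([ 7.37963493e-04, -1.34618336e-04,  2.12770453e-03, -1.95365583e-03,
       -1.03263688e-03,  9.57324734e-05,  3.48354287e-05]), 'effort': array([ 1.36423889e-03, -8.51536345e+01,  6.39524795e-01, -4.26135099e+01,
       -4.88262658e-02,  1.72133540e-02,  1.13015271e-04]), 'ee_pos': array([ 0.26991639, -0.56337035,  0.19265832]), 'tool_rot': array([[ 9.01838008e-01,  4.32074040e-01, -4.80492298e-04],
       [ 4.32074303e-01, -9.01837601e-01,  8.59679920e-04],
       [-6.18806448e-05, -9.82900401e-04, -9.99999515e-01]]), 'force': array([ 1.1668081 , -0.05057972, -0.41215414]), 'moment': array([-0.02750147, -0.00028991,  0.02847511]), 'opening': 0.09403756977053637}
```

View pics/top0.png

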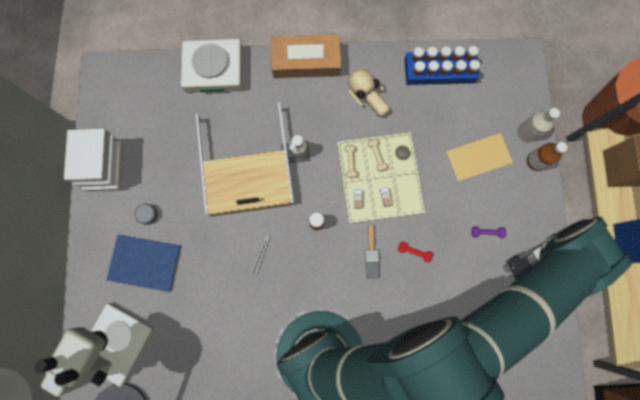

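View pics/scene0.png

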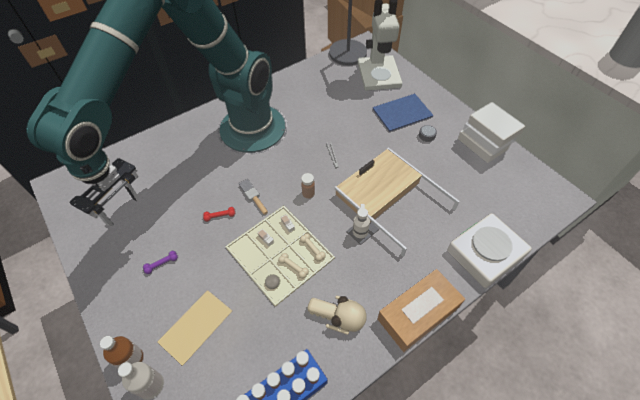

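View pics/wrist0.png

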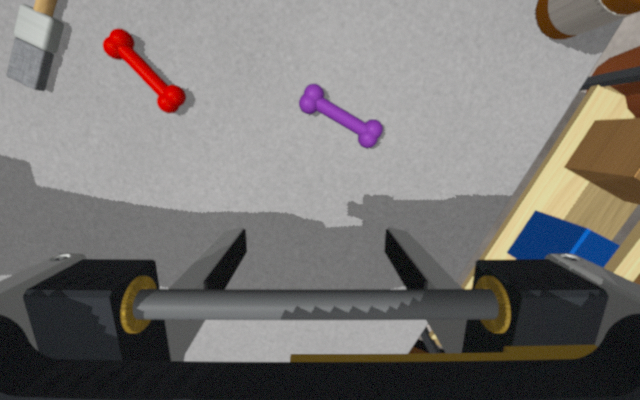

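The top view shows the following:
- The cover is shut at about (247,183), with its handle at (248,201) and the bottle at (298,147).
- The tray is centred near (381,177). Bones are at (351,161) and (378,154), vials at (360,198) and (387,197), and the pebble at (403,152).
- The red and purple look-alikes lie outside the tray.

That gives two bones and two vials. Next I'll measure them.

```bash
cat > h.py <<'E'
import numpy as np, cv2
from rig import robot
def cam(n):
    i=robot.camera_info(n); K=np.array([[i['fx'],0,i['cx']],[0,i['fy'],i['cy']],[0,0,1.]])
    R,_=cv2.Rodrigues(np.array(i['rvec'],float)); return dict(K=K,d=np.array(i['dist'],float),R=R,t=np.array(i['tvec'],float).ravel(),rv=np.array(i['rvec'],float))
def cast(c,px,z):
    p=cv2.undistortPoints(np.array(px,float).reshape(-1,1,2),c['K'],c['d']).reshape(-1,2)
    r=np.c_[p,np.ones(len(p))]@c['R']; o=-c['R'].T@c['t']
    return o+r*((z-o[2])/r[:,2])[:,None]
def proj(c,P):
    return cv2.projectPoints(np.array(P,float).reshape(-1,1,3),c['rv'],c['t'],c['K'],c['d'])[0].reshape(-1,2)
def ori(a): # tool down, jaw (tool y) axis along angle a (world)
    y=np.array([np.cos(a),np.sin(a),0]); z=np.array([0,0,-1.]); return np.c_[np.cross(y,z),y,z]
def save(n,im): cv2.imwrite(f'pics/{n}.png',im[:,:,::-1])
def grab(n):
    c=cam(n); return c,robot.grab_frame(n)
E
python3 - <<'E'
from h import *
im=cv2.imread('pics/top0.png'); c=cam('top')
hsv=cv2.cvtColor(im,cv2.COLOR_BGR2HSV)
for k,(x,y) in dict(wood=(220,180),tray=(405,190),bone=(351,161),bench=(330,100),nozzle=(298,142)).items(): print(k,hsv[y,x])
def rect(mask,z,name):
    n,l,s,_=cv2.connectedComponentsWithStats(mask)
    k=1+np.argmax(s[1:,4]); cn=max(cv2.findContours((l==k).astype('u1')*255,0,2)[0],key=cv2.contourArea)
    W=cast(c,cn.reshape(-1,2),z)[:,:2]
    r=cv2.minAreaRect((W*1000).astype('f4')); print(name,s[k],r); return r
m=cv2.inRange(hsv,(8,50,80),(24,255,255)); m[:,:195]=0;m[:,300:]=0;m[:145]=0;m[225:]=0
rect(cv2.morphologyEx(m,cv2.MORPH_CLOSE,np.ones((5,5))),.052,'cover')
m=cv2.inRange(hsv,(20,15,120),(40,255,255)); m[:,:325]=0;m[:,435:]=0;m[:125]=0;m[230:]=0
rect(cv2.morphologyEx(m,cv2.MORPH_CLOSE,np.ones((5,5))),.011,'tray')
for k,p,z in [('b1',(351,161),.017),('b2',(378,154),.017),('v1',(360,198),.016),('v2',(387,197),.016),('peb',(403,152),.028),('handle',(248,201),.082),('nozzle',(297,142),.13),('jar',(316,219),.095)]:
    print(k,cast(c,p,z).round(3))
crop=im[90:230,190:430]; cv2.imwrite('pics/crop0.png',cv2.resize(crop,None,fx=3.3,fy=3.3,interpolation=2))
E
```

```text
wood [ 20  96 201]
tray [ 33  44 215]
bone [ 26  58 203]
bench [ 30   2 142]
nozzle [ 84   6 214]
cover [ 203  150   88   66 4576] ((541.8923950195312, 220.80908203125), (181.92897033691406, 264.2818908691406), 6.334345817565918)
tray [ 337  132   89   94 6223] ((549.8097534179688, -214.29000854492188), (296.165771484375, 256.0299072265625), 5.732862949371338)
b1 [[ 0.611 -0.119  0.017]]
b2 [[ 0.632 -0.209  0.017]]
v1 [[ 0.487 -0.143  0.016]]
v2 [[ 0.487 -0.231  0.016]]
peb [[ 0.633 -0.29   0.028]]
handle [[0.476 0.21  0.082]]
nozzle [[0.646 0.052 0.13 ]]
jar [[0.412 0.001 0.095]]
```

View pics/crop0.png

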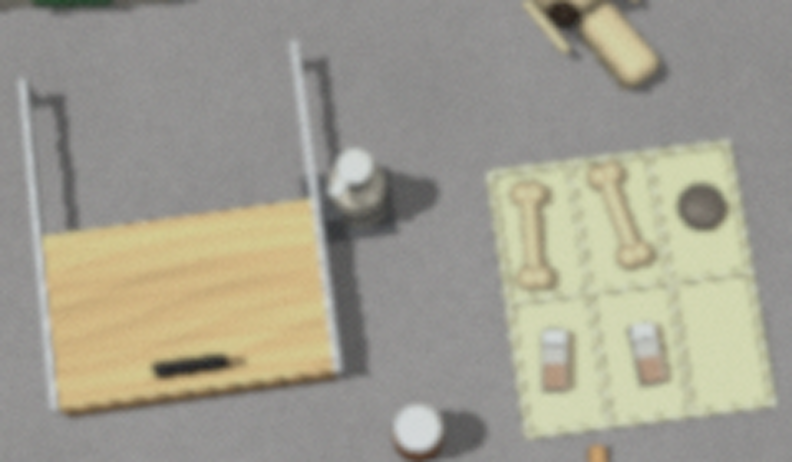

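```bash
python3 - <<'E'
from h import *
c=cam('wrist'); s=robot.get_state()
o=-c['R'].T@c['t']; print('cam in tool',(s['tool_rot'].T@(o-s['ee_pos'])).round(3), 'axis in tool',(s['tool_rot'].T@c['R'].T[:,2]).round(3))
robot.move_linear(np.array([.27,-.5637,.30]))
A=.10
for a in (A,A+np.pi):
    q=robot.ik([.45,.21,.30],ori(a)); print(a,q)
E
```

```text
cam in tool [ 0.07  -0.    -0.193] axis in tool [-0.24  -0.     0.971]
0.1 [ 0.49743252  0.23149208 -1.14501248  1.75655112  0.21893388  1.29439612
 -0.59796396]
3.241592653589793 [ 0.45630017  0.21340272 -1.08784046  1.75731589  0.19651618  1.28920875
  2.56428488]
```

```bash
python3 - <<'E'
from h import *
q=np.array(robot.get_state()['qpos']); q[0]=-.4
robot.goto_joints(q)
s=robot.get_state(); print(s['time'],s['ee_pos'],s['qpos'].round(2))
for a in (.1,.1-np.pi):
    print(a,robot.ik([.45,.21,.33],ori(a)))
E
```

```text
3.9667 [0.5858592  0.21672427 0.29898983] [-0.4   0.34 -0.01  1.48  0.    1.32 -0.05]
0.1 [-4.96254803e-01  7.93214566e-02 -2.49693295e-03  1.73511397e+00
  2.03873608e-04  1.32715748e+00 -3.98793066e-01]
-3.041592653589793 [-0.13289838  0.09501034 -0.39353398  1.72404713  0.03746758  1.32992171
  2.70781665]
```

```bash
python3 - <<'E'
from h import *
robot.move_ptp([.47,.18,.38],ori(.1))
c,im=grab('wrist'); save('w1',im)
np.save('w1.npy',{'c':c},allow_pickle=True)
hsv=cv2.cvtColor(im,cv2.COLOR_RGB2HSV)
m=cv2.inRange(hsv,(0,0,0),(180,255,60)); save('m1',cv2.merge([m]*3))
E
```

```text
(no output)
```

View pics/w1.png

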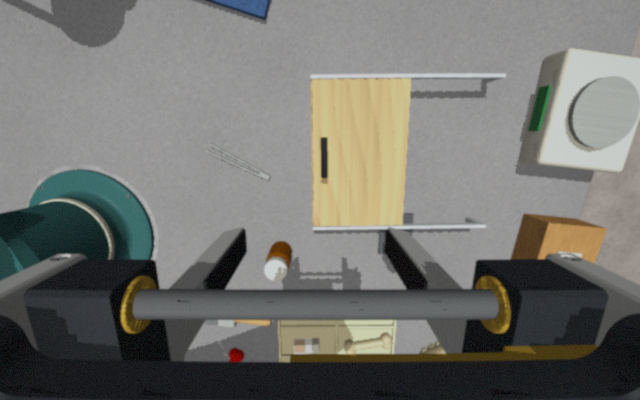

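The wrist view has the cover at (311–408, 79–227), with its black handle at (323,158). I'll fit both.

```bash
python3 - <<'E'
from h import *
c=np.load('w1.npy',allow_pickle=True).item()['c']
im=cv2.imread('pics/w1.png'); hsv=cv2.cvtColor(im,cv2.COLOR_BGR2HSV)
m=cv2.inRange(hsv,(8,50,80),(28,255,255)); m[:,:300]=0;m[:,420:]=0;m[:70]=0;m[235:]=0
m=cv2.morphologyEx(m,cv2.MORPH_CLOSE,np.ones((15,15)))
cn=max(cv2.findContours(m,0,2)[0],key=cv2.contourArea)
r=cv2.minAreaRect(cn);print(cv2.boxPoints(r).round(0).tolist())
W=cast(c,cn.reshape(-1,2),.052)[:,:2]*1000; print(cv2.minAreaRect(W.astype('f4')))
h=cv2.inRange(hsv,(0,0,0),(180,255,75));h[:,:315]=0;h[:,335:]=0;h[:130]=0;h[190:]=0
ys,xs=np.nonzero(h);P=cast(c,np.c_[xs,ys],.08)[:,:2]*1000
print(len(xs),cv2.minAreaRect(P.astype('f4')), xs.min(),xs.max(),ys.min(),ys.max())
E
```

```text
[[310.0, 78.0], [410.0, 78.0], [410.0, 225.0], [310.0, 225.0]]
((546.830078125, 220.10296630859375), (175.57347106933594, 266.1508483886719), 6.352278232574463)
185 ((482.45391845703125, 212.41644287109375), (7.04079532623291, 67.00920104980469), 5.984159469604492) 322 326 138 177
```

```bash
cat >> h.py <<'E'
CO=np.array([.546,.220]); CY=.108
def case(x,y,z=None):
    p=CO+np.array([[np.cos(CY),-np.sin(CY)],[np.sin(CY),np.cos(CY)]])@np.array([x,y]); return p if z is None else np.r_[p,z]
E
python3 - <<'E'
from h import *
g=case(-.066,0,.076)
robot.move_ptp(g+[0,0,.10],ori(CY)); robot.gripper_to(.06)
print('t',robot.move_linear(g,threshold=15)); robot.gripper_to(0)
s=robot.get_state(); print(s['time'],s['opening'],s['ee_pos'],s['force'])
d=np.r_[np.cos(CY),np.sin(CY),0]
print(robot.move_linear(g+d*.168,velocity=.12,threshold=15))
s=robot.get_state(); print(s['time'],s['opening'],s['ee_pos'],s['force'],(s['ee_pos']-g)@d)
robot.gripper_to(.05); s=robot.get_state(); print(s['force'],(s['ee_pos']-g)@d)
robot.move_linear(s['ee_pos']+[0,0,.25],velocity=.3)
c,im=grab('top'); save('t2',im[90:260,180:440].repeat(3,0).repeat(3,1))
c,im=grab('wrist'); save('w2',im); print(robot.get_state()['time'])
E
```

```text
t False
8.0 0.0002646833475663296 [0.48037488 0.21288383 0.07598722] [ 0.6746491  -0.15278042 -0.39249233]
False
9.55 0.0006749358337742676 [0.64702856 0.23104696 0.07607707] [ 0.11005451  0.6777584  -0.34320146] 0.16763068777643297
[ 0.21151109 -0.21215689  0.0854846 ] 0.1680025933418729
11.5333
```

View pics/t2.png

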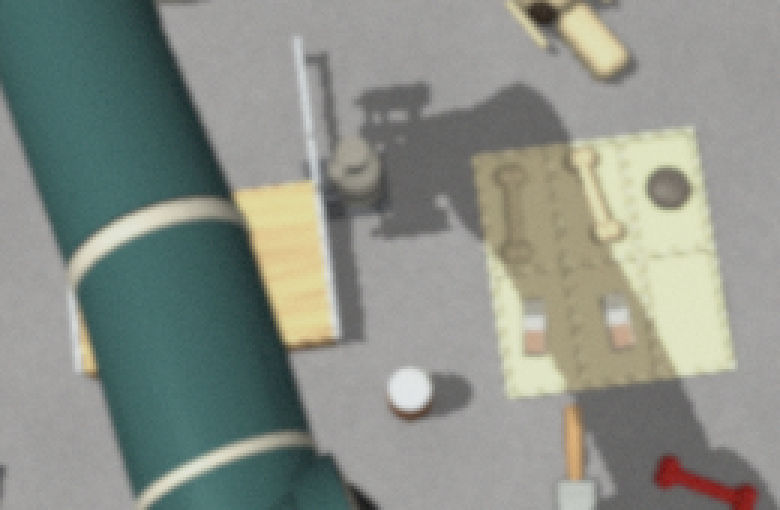

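View pics/w2.png

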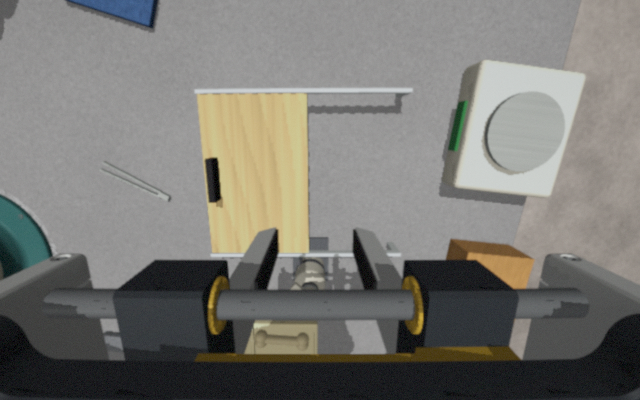

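The opening read 0, so the grip missed the handle and the cover is still shut. I'll triangulate the handle from two wrist views.

```bash
python3 - <<'E'
from h import *
c1=np.load('w1.npy',allow_pickle=True).item()['c']; c2=cam('wrist'); ct=cam('top')
np.save('w2.npy',{'c':c2},allow_pickle=True)
def handle(f,x0,x1,y0,y1):
    im=cv2.imread(f);g=im.max(2);m=np.zeros_like(g);m[y0:y1,x0:x1]=(g[y0:y1,x0:x1]<60)*255
    cn=max(cv2.findContours(m,0,2)[0],key=cv2.contourArea);r=cv2.minAreaRect(cn);print(r);return r[0],cv2.boundingRect(cn)
h1,b1=handle('pics/w1.png',312,338,125,195);h2,b2=handle('pics/w2.png',195,230,140,210)
ht,bt=handle('pics/top0.png',230,268,190,212)
def tri(ca,a,cb,b):
    n=lambda c,p:cv2.undistortPoints(np.array(p,float).reshape(1,1,2),c['K'],c['d']).reshape(2,1)
    X=cv2.triangulatePoints(np.c_[ca['R'],ca['t']],np.c_[cb['R'],cb['t']],n(ca,a),n(cb,b));return (X[:3]/X[3]).ravel().round(4)
print(tri(c1,h1,c2,h2),tri(c1,h1,ct,ht),tri(c2,h2,ct,ht))
for n,c,h in(('1',c1,h1),('2',c2,h2),('t',ct,ht)):
  print(n,cast(c,h,.072).round(4),'proj grip',proj(c,case(-.066,0,.072)).round(1))
im=cv2.imread('pics/w2.png');hsv=cv2.cvtColor(im,cv2.COLOR_BGR2HSV)
m=cv2.inRange(hsv,(8,50,80),(28,255,255)); m[:,:190]=0;m[:,312:]=0;m[:88]=0;m[255:]=0
for x in (200,): pass
m=cv2.morphologyEx(m,cv2.MORPH_CLOSE,np.ones((15,15)))
cn=max(cv2.findContours(m,0,2)[0],key=cv2.contourArea)
W=cast(c2,cn.reshape(-1,2),.052)[:,:2]*1000; print(cv2.minAreaRect(W.astype('f4')))
cv2.imwrite('pics/w2c.png',cv2.resize(im[70:270,180:330],None,fx=4,fy=3,interpolation=2)); print(robot.get_state()['ee_pos'])
E
```

```text
((323.5, 157.5), (37.0, 3.0), 90.0)
((212.99270629882812, 179.9149169921875), (42.35896301269531, 11.045214653015137), 85.10090637207031)
((247.51995849609375, 200.63998413085938), (1.9798991680145264, 19.233304977416992), 81.8698959350586)
[0.4819 0.2121 0.0671] [0.4807 0.2127 0.0693] [0.4809 0.213  0.0658]
1 [[0.4818 0.2123 0.072 ]] proj grip [[322.8 157.1]]
2 [[0.4836 0.2132 0.072 ]] proj grip [[211.  179.9]]
t [[0.4791 0.213  0.072 ]] proj grip [[247.6 200.2]]
((548.2684326171875, 220.5144805908203), (174.01600646972656, 266.0177001953125), 6.375654220581055)
[0.64685092 0.23078948 0.32399775]
```

View pics/w2c.png

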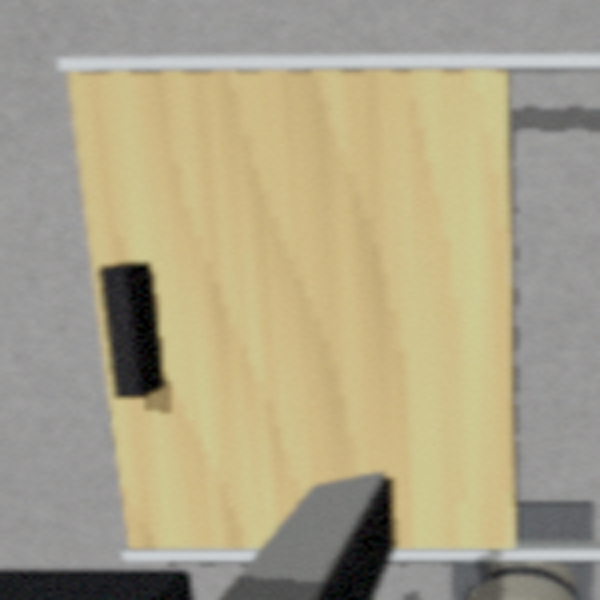

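```bash
python3 - <<'E'
from h import *
g=case(-.066,0,.0735)
robot.move_linear(g+[0,0,.12],velocity=.4,frame=ori(CY)); print(robot.move_linear(g,threshold=15))
s=robot.get_state();print(s['ee_pos'],s['opening'],s['time'],s['tool_rot'].round(3).tolist())
c,im=grab('wrist'); save('w3',im)
c,im=grab('scene'); save('s3',cv2.resize(im[100:240,280:480],None,fx=4,fy=4,interpolation=2))
E
```

```text
False
[0.48097599 0.21310784 0.07423934] 0.05035983990061648 13.3833 [[-0.108, 0.994, 0.001], [0.994, 0.108, 0.0], [0.0, 0.001, -1.0]]
```

View pics/w3.png

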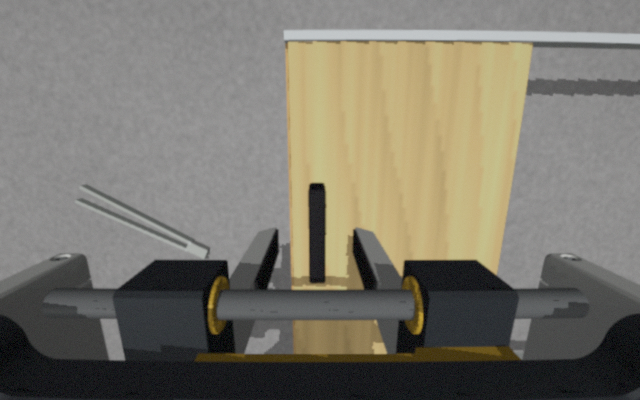

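View pics/s3.png

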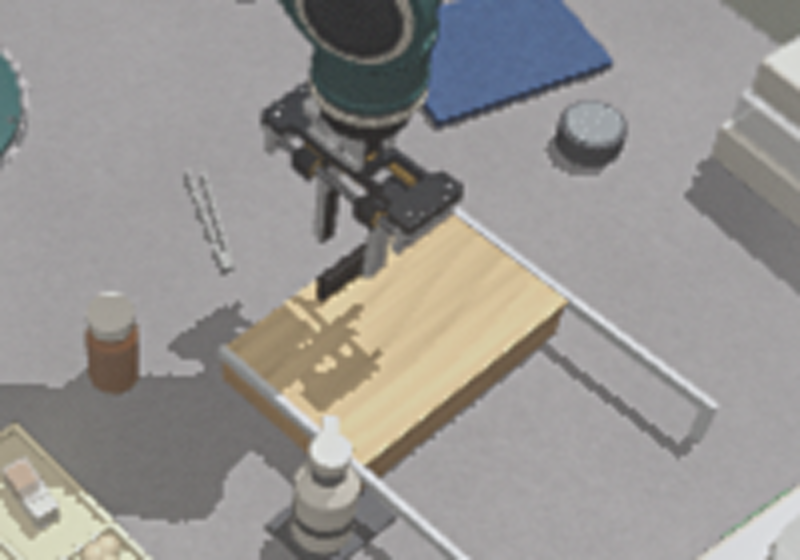

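The fingers straddle the bar (317,230). I'll close on it and watch the opening.

```bash
python3 - <<'E'
from h import *
print('ret',robot.gripper_to(0.0))
s=robot.get_state();print(s['ee_pos'],s['opening'],s['time'],s['force'])
c,im=grab('wrist'); save('w4',im)
E
```

```text
ret False
[0.48039487 0.21287299 0.07349949] 0.00023622775208733754 14.35 [ 0.08144975 -0.14781885 -0.0670294 ]
```

View pics/w4.png

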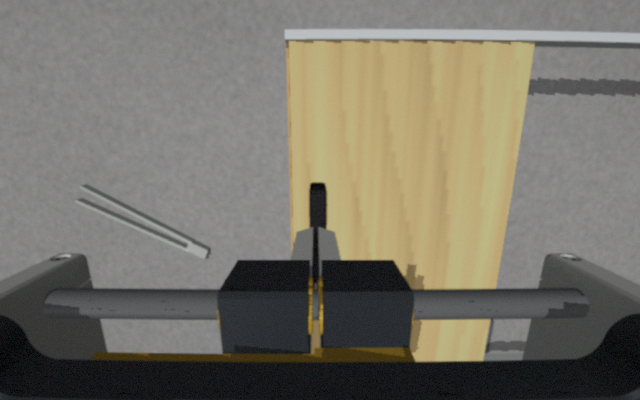

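```bash
python3 - <<'E'
from h import *
s=robot.get_state();c=cam('wrist');T=s['tool_rot'];p=s['ee_pos']
for x in(-.008,.008):
  for z in (-.02,0,.019): print(x,z,proj(c,[p+T@np.array([x,y,z]) for y in(-.025,0,.025)]).round(0).tolist())
print('handle corners',proj(c,[case(-.066,y,z) for y in(-.035,.035) for z in (.052,.082)]).round(0).tolist())
E
```

```text
-0.008 -0.02 [[277.0, 256.0], [315.0, 256.0], [353.0, 256.0]]
-0.008 0 [[281.0, 244.0], [315.0, 244.0], [349.0, 244.0]]
-0.008 0.019 [[284.0, 235.0], [315.0, 235.0], [346.0, 235.0]]
0.008 -0.02 [[276.0, 233.0], [315.0, 233.0], [353.0, 233.0]]
0.008 0 [[280.0, 223.0], [315.0, 223.0], [350.0, 223.0]]
0.008 0.019 [[283.0, 216.0], [315.0, 216.0], [347.0, 216.0]]
handle corners [[315.0, 265.0], [315.0, 284.0], [315.0, 181.0], [315.0, 188.0]]
```

The wrist picture shows the finger ends at row 229, where the stated geometry puts them at 216. The fingertips therefore look about 34 mm shorter than stated, and they closed above the bar. I'll check by touching the bar top (82 mm) gently with the closed fingers.

```bash
python3 - <<'E'
from h import *
s=robot.get_state();p=s['ee_pos']
print(robot.move_linear([p[0],p[1],.052],velocity=.02,threshold=4))
s=robot.get_state();print(s['ee_pos'],s['force'],s['time'])
E
```

```text
True
[0.48088414 0.21298323 0.069971  ] [ 0.68970315 -0.84953382  6.04243807] 14.8333
```

Contact came at TCP z = 0.070, so the tips are 12 mm above the reported TCP. The reported tool point is 31 mm too low, and I'll correct for that in every command.

```bash
cat >> h.py <<'E'
DZ=np.array([0,0,-.031])   # reported TCP lies 31 mm below the true grasp point
def gp(): return robot.get_state()['ee_pos']-DZ
def lin(p,a=None,v=.25,th=None): return robot.move_linear(np.array(p)+DZ,velocity=v,frame=None if a is None else ori(a),threshold=th)
def ptp(p,a): return robot.move_ptp(np.array(p)+DZ,ori(a))
def st(tag=''):
    s=robot.get_state(); print(tag,'t',round(s['time'],2),'grasp',(s['ee_pos']-DZ).round(4),'open',round(s['opening'],4),'F',s['force'].round(1)); return s
E
python3 - <<'E'
from h import *
g=case(-.066,0,.074)
lin(g+[0,0,.05]); robot.gripper_to(.05); print(lin(g,th=12,v=.1)); robot.gripper_to(0); st('grip')
d=np.r_[np.cos(CY),np.sin(CY),0]; p0=gp()
print(lin(p0+d*.169,v=.12,th=15)); s=st('moved'); print((gp()-p0)@d)
robot.gripper_to(.05); st(); print((gp()-p0)@d)
lin(gp()+[0,0,.08]);
c,im=grab('wrist'); save('w5',im); np.save('w5.npy',{'c':c},allow_pickle=True)
E
```

```text
False
grip t 17.31 grasp [0.4806 0.2129 0.0742] open 0.0119 F [0.8 0.5 2.3]
True
moved t 18.6 grasp [0.644  0.2313 0.0741] open 0.0118 F [-4.8 -1.8 10.5]
0.1644359028642691
 t 19.36 grasp [0.6442 0.2314 0.0738] open 0.05 F [ 0.2 -0.  -0.6]
0.16463693162657475
```

View pics/w5.png

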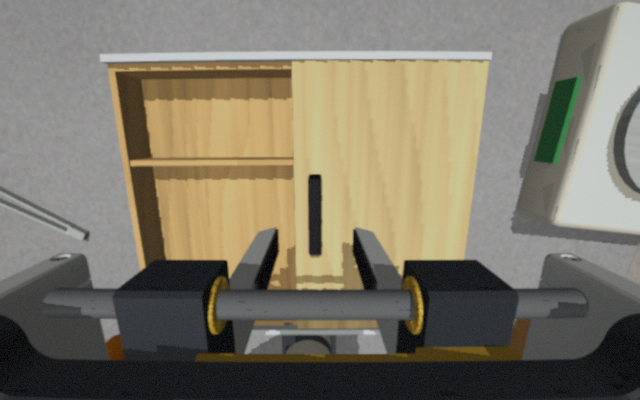

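The cover is against its stop, 164.5 mm of travel, and both bays are in view. Next is a wrist view of the tray.

```bash
python3 - <<'E'
from h import *
lin(gp()+[0,0,.10],v=.4)
ptp([.56,-.29,.40],.1); st()
c,im=grab('wrist'); save('w6',im); np.save('w6.npy',{'c':c},allow_pickle=True)
E
```

```text
t 22.25 grasp [ 0.5606 -0.2888  0.3996] open 0.0502 F [-0.2 -0.3 -0.9]
```

View pics/w6.png

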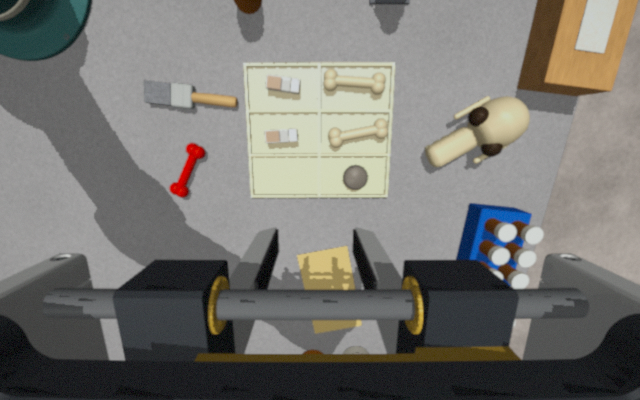

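In the tray view, bones are at (354,82) and (359,132), vials at (284,85) and (282,136) with their caps to the right, and the pebble at (355,177). Next I'll segment them.

```bash
cat >> h.py <<'E'
def findall(c,im,show=None):
    """finds inside the tray, by colour difference from tray"""
    hsv=cv2.cvtColor(im,cv2.COLOR_RGB2HSV)
    tr=cv2.inRange(hsv,(27,20,140),(42,120,255))
    n,l,s,_=cv2.connectedComponentsWithStats(cv2.morphologyEx(tr,cv2.MORPH_CLOSE,np.ones((7,7))))
    k=1+np.argmax(s[1:,4]); cn=max(cv2.findContours((l==k).astype('u1'),0,2)[0],key=cv2.contourArea)
    hull=cv2.convexHull(cn); reg=np.zeros(tr.shape,'u1'); cv2.fillConvexPoly(reg,hull,255); reg=cv2.erode(reg,np.ones((5,5)))
    lab=cv2.cvtColor(im,cv2.COLOR_RGB2LAB).astype(float); med=np.median(lab[(reg>0)&(tr>0)],0)
    d=np.hypot(lab[...,1]-med[1],lab[...,2]-med[2])
    m=((d>5)&(reg>0)).astype('u1')*255; m=cv2.morphologyEx(m,cv2.MORPH_CLOSE,np.ones((3,3))); m=cv2.morphologyEx(m,cv2.MORPH_OPEN,np.ones((3,3)))
    W=cast(c,hull.reshape(-1,2),.011)[:,:2]; print('tray',cv2.minAreaRect((W*1000).astype('f4')))
    out=[]
    for q in cv2.findContours(m,0,2)[0]:
        if cv2.contourArea(q)<60: continue
        b=np.zeros(m.shape,'u1');cv2.drawContours(b,[q],-1,255,-1);ys,xs=np.nonzero(b)
        P=cast(c,np.c_[xs,ys],.017)[:,:2]; r=cv2.minAreaRect((P*1000).astype('f4'));box=cv2.boxPoints(r)
        e=max((box[1]-box[0],box[2]-box[1]),key=np.linalg.norm); a=np.arctan2(e[1],e[0]); a=(a+np.pi/2)%np.pi-np.pi/2
        sd=sorted(r[1]); out.append((np.array(r[0])/1000,a,sd)); print('obj px',xs.mean().round(),ys.mean().round(),'pos',np.round(r[0],1),'mean',(P.mean(0)*1000).round(1),'ang',round(a,3),'size',np.round(sd),'area',len(xs))
    if show: save(show,cv2.merge([m]*3))
    return out
E
python3 - <<'E'
from h import *
c=np.load('w6.npy',allow_pickle=True).item()['c']; im=cv2.imread('pics/w6.png')[:,:,::-1].copy()
findall(c,im,'m6')
E
```

```text
tray ((559.83984375, -215.83631896972656), (275.9957580566406, 250.87356567382812), 5.786275386810303)
obj px 355.0 177.0 pos [ 638.5 -291.7] mean [ 637.8 -291.2] ang -1.446 size [43. 45.] area 442
obj px 281.0 137.0 pos [ 489.8 -230.4] mean [ 490.4 -230. ] ang 0.146 size [33. 61.] area 557
obj px 358.0 135.0 pos [ 633.2 -210.1] mean [ 633.6 -210.9] ang 0.29 size [ 40. 110.] area 682
obj px 319.0 82.0 pos [ 556.4 -131.5] mean [ 551.4 -125.6] ang 0.181 size [ 73. 226.] area 3090
```

View pics/m6.png

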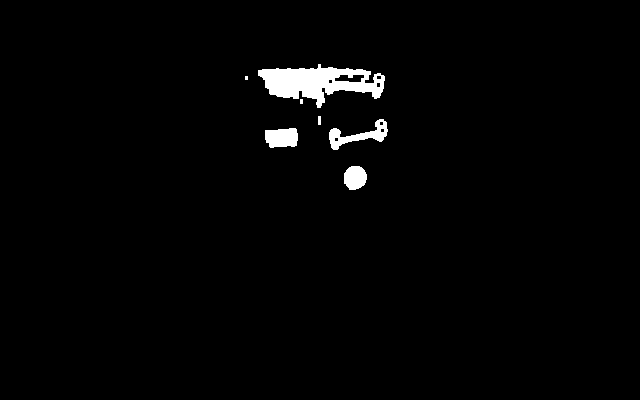

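The tray measures 276x251 mm, which matches. The lower-row fits agree with the given sizes: bone 110x40 and vial 61 mm long. I'll pick the bone at (633,-210) first.

```bash
cat >> h.py <<'E'
def bestjaw(p,a):
    q0=robot.get_state()['qpos']; best=None
    for b in (a,a+np.pi,a-np.pi):
        q=robot.ik(np.array(p)+DZ,ori(b))
        if q is not None:
            m=2.82-abs(q[6]); 
            if m>.1 and (best is None or abs(q-q0).max()<best[0]): best=(abs(q-q0).max(),b)
    return best[1]
def pick(xy,a,z,op=.045):
    """a: long axis; jaw across"""
    j=bestjaw([*xy,.16],a+np.pi/2)
    robot.gripper_to(op); ptp([*xy,.12],j); 
    print('contact',lin([*xy,z],v=.15,th=10)); st('down'); robot.gripper_to(0); st('closed')
    lin([*xy,.19],v=.25); return st('lifted')['opening']
def place(p,axis,z,op=.04):
    j=bestjaw([*p,.2],axis+np.pi/2)
    ptp([*p,.19],j); o=st('over')['opening']
    return o
def drop(p,z,op=.04):
    print('contact',lin([*p,z],v=.12,th=8)); st('at'); robot.gripper_to(op); st('released'); lin([*p,.20],v=.35)
E
python3 - <<'E'
from h import *
o=pick((.633,-.210),.27,.026)
c,im=grab('wrist'); save('w7',im)
c,im=grab('top'); findall(c,im)
E
```

```text
contact False
down t 24.73 grasp [ 0.6336 -0.2104  0.027 ] open 0.045 F [-0.7  0.5  0.5]
closed t 25.28 grasp [ 0.6332 -0.21    0.0263] open 0.0171 F [-0.   1.   3.8]
lifted t 26.09 grasp [ 0.6323 -0.2096  0.1885] open 0.0169 F [-0.9  0.1 -1.3]
tray ((556.7879028320312, -213.8911895751953), (279.1459045410156, 252.90240478515625), 6.178207874298096)
obj px 375.0 172.0 pos [ 566.4 -173.6] mean [ 570.7 -196.3] ang 1.108 size [203. 215.] area 2645
```

View pics/w7.png

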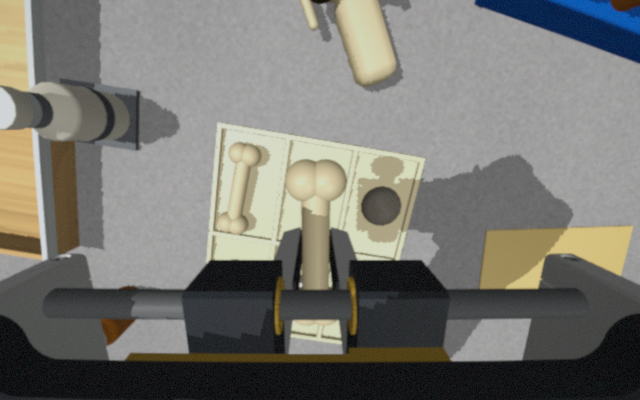

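The bone is held by its shaft. The other bone is visible at (240,188), with its ends at (244,154) and (232,222). I'll measure it, then place this one.

```bash
python3 - <<'E'
from h import *
c=cam('wrist'); e=cast(c,[(244,154),(232,222)],.017); print('other bone',e.mean(0),np.arctan2(*(e[0]-e[1])[1::-1]),np.linalg.norm(e[0]-e[1]))
P=case(-.038,-.042)
lin(gp()+[0,0,.01]); place(P,CY+np.pi/2,0)
c,im=grab('wrist'); save('w8',im)
E
```

```text
other bone [ 0.61314098 -0.1177163   0.017     ] 0.0329394596934276 0.08551803509840757
over t 27.93 grasp [0.5134 0.1729 0.19  ] open 0.0175 F [-0.8  0.1 -0.2]
```

View pics/w8.png

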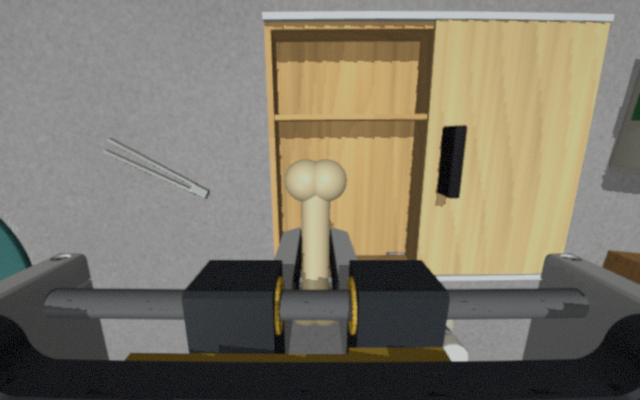

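```bash
python3 - <<'E'
from h import *
P=case(-.038,-.042)
drop(P,.028)
c,im=grab('wrist'); save('w9',im)
E
```

```text
contact True
at t 29.3 grasp [0.5122 0.1739 0.0281] open 0.0172 F [-2.2  0.5  9. ]
released t 29.87 grasp [0.5114 0.1736 0.0271] open 0.04 F [-0.4  0.3 -0.2]
```

View pics/w9.png

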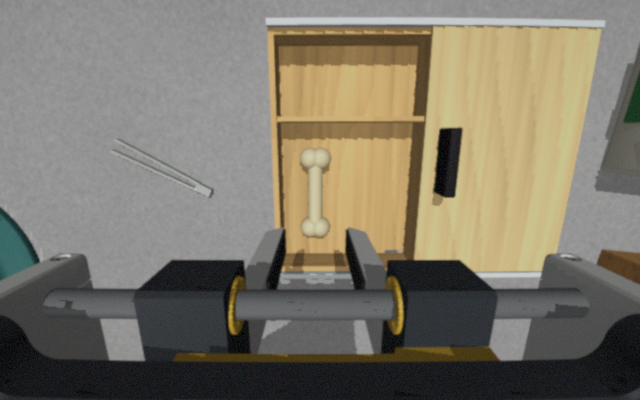

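The bone lies flat in the wide bay at (315,192). Back to the tray for a fresh look.

```bash
python3 - <<'E'
from h import *
ptp([.56,-.23,.33],.1); st()
c,im=grab('wrist'); save('w10',im); np.save('w10.npy',{'c':c},allow_pickle=True)
E
```

```text
t 32.13 grasp [ 0.5603 -0.2285  0.3294] open 0.04 F [ 0.2 -0.   0.6]
```

View pics/w10.png

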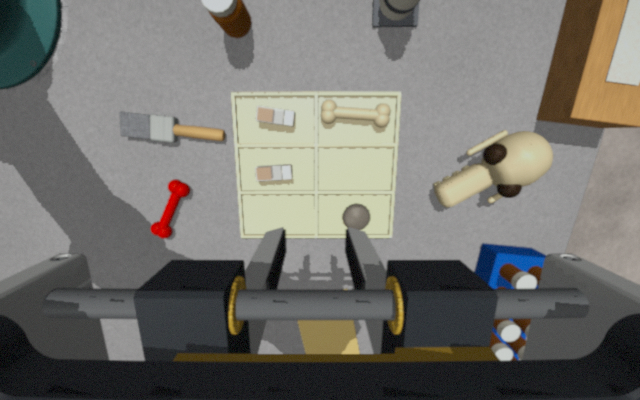

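```bash
python3 - <<'E'
import cv2
im=cv2.imread('pics/w10.png')[95:190,240:400]; cv2.imwrite('pics/w10c.png',cv2.resize(im,None,fx=5,fy=5,interpolation=2))
E
```

```text
(no output)
```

View pics/w10c.png

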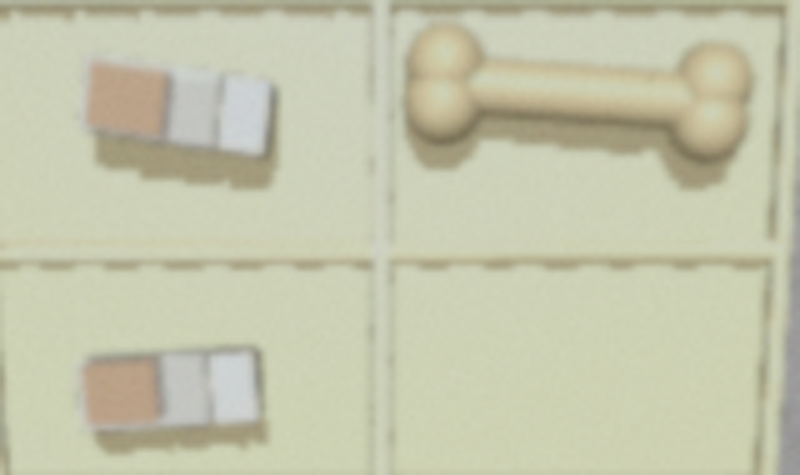

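```bash
python3 - <<'E'
from h import *
c=np.load('w10.npy',allow_pickle=True).item()['c']
def seg(a,b,z):
    p=np.array([a,b],float)/5+[240,95]; e=cast(c,p,z); d=e[1]-e[0]; return e.mean(0)[:2],np.arctan2(d[1],d[0]),np.linalg.norm(d)
B=seg((444,82),(713,99),.017);print('bone',B)
print('vA',seg((88,96),(269.5,117.5),.028));print('vB',seg((85,392),(260,386),.028))
if abs(B[2]-.088)<.01:
    pick(B[0],B[1],.026); P=case(.034,-.042); lin(gp()+[0,0,.01]); place(P,CY+np.pi/2,0)
    c,im=grab('wrist'); save('w11',im)
E
```

```text
bone (array([ 0.61464222, -0.11830015]), np.float64(0.04206685855139946), np.float64(0.08701338043137091))
vA (array([ 0.4883897 , -0.13678874]), np.float64(-0.014940221796406923), np.float64(0.05748991614024402))
vB (array([ 0.492374  , -0.22615268]), np.float64(0.134265704347395), np.float64(0.05792085356728699))
contact True
down t 34.3 grasp [ 0.6137 -0.1193  0.0257] open 0.045 F [ 2.  -3.8  3.1]
closed t 34.85 grasp [ 0.6127 -0.118   0.0252] open 0.017 F [0.1 0.  0.4]
lifted t 35.66 grasp [ 0.6139 -0.1182  0.1886] open 0.0175 F [-0.2 -0.1 -1.8]
over t 37.66 grasp [0.5845 0.1813 0.1899] open 0.0171 F [ 0.  -0.1 -0.7]
```

View pics/w11.png

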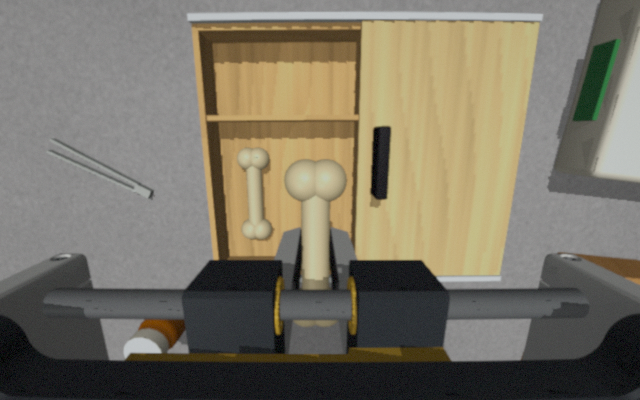

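The bone is held over the right half of the wide bay, clear of the first one at (255,193). Lowering it now.

```bash
python3 - <<'E'
from h import *
drop(case(.034,-.042),.028)
c,im=grab('wrist'); save('w12',im)
ptp([.53,-.23,.30],.1); st()
c,im=grab('wrist'); save('w13',im); np.save('w13.npy',{'c':c},allow_pickle=True)
E
```

```text
contact False
at t 39.21 grasp [0.5847 0.1821 0.0287] open 0.0174 F [ 0.9  0.4 -0.4]
released t 39.77 grasp [0.5844 0.1819 0.028 ] open 0.0399 F [ 0.2 -0.3  0.2]
 t 42.04 grasp [ 0.5305 -0.2287  0.2995] open 0.0401 F [-0.4 -0.1  0.2]
```

View pics/w12.png

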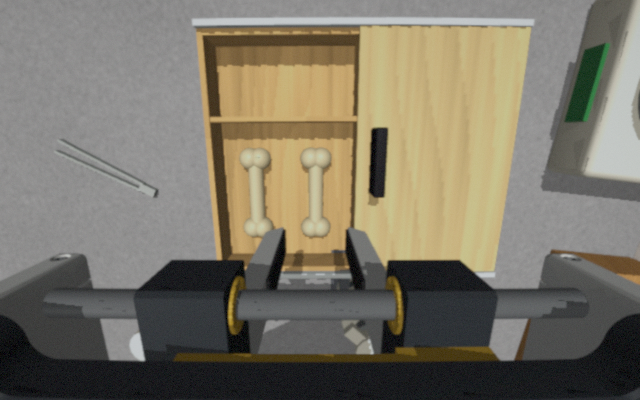

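View pics/w13.png

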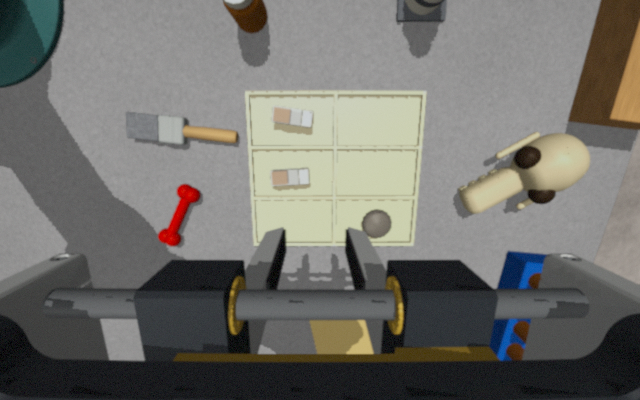

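Both bones lie flat. The vials are at (293,118) and (291,177). I'll check those against my estimates and pick the first.

```bash
python3 - <<'E'
from h import *
c=cam('wrist'); print(proj(c,[[.4884,-.1368,.028],[.4924,-.2262,.028]]).round(1))
pick((.488,-.137),-.015,.026,.05)
c,im=grab('wrist'); save('w14',im)
lin(gp()+[0,0,.01]); P=case(-.035,.0875); place(P,CY+np.pi/2,0)
c,im=grab('wrist'); save('w15',im)
E
```

```text
[[293.1 117. ]
 [291.  177.1]]
contact False
down t 44.46 grasp [ 0.4885 -0.1371  0.0266] open 0.05 F [0.8 0.1 0.9]
closed t 44.98 grasp [ 0.4882 -0.137   0.0264] open 0.0239 F [-1.3 -0.2  6.5]
lifted t 45.79 grasp [ 0.4873 -0.1368  0.1888] open 0.0238 F [ 0.2  0.2 -1. ]
over t 47.71 grasp [0.5024 0.3018 0.1899] open 0.0237 F [ 0.  -0.5 -0.5]
```

View pics/w14.png

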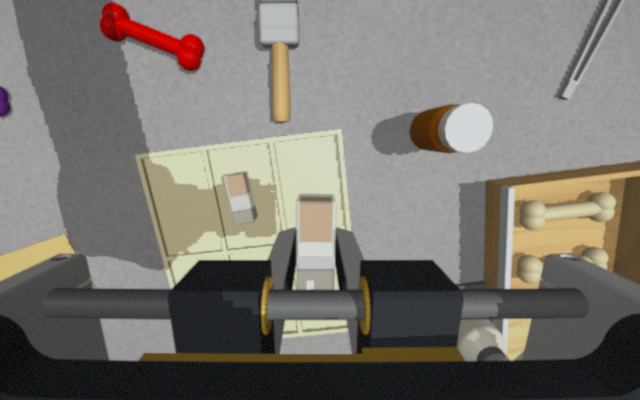

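View pics/w15.png

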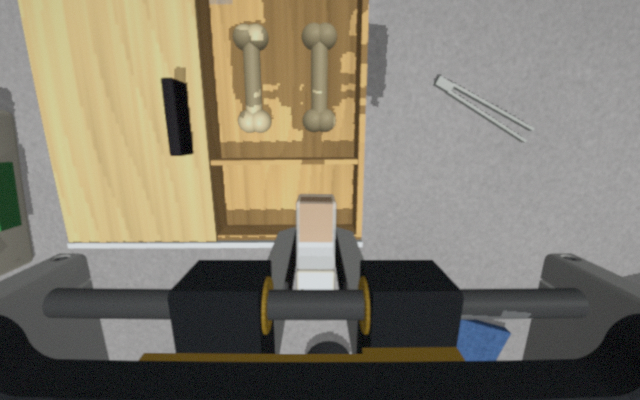

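The vial is held across its body over the narrow bay. Lowering it.

```bash
python3 - <<'E'
from h import *
drop(case(-.035,.0875),.028)
c,im=grab('wrist'); save('w16',im)
ptp([.50,-.27,.28],.1); st()
c,im=grab('wrist'); save('w17',im); c=cam('wrist'); print(proj(c,[[.4924,-.2262,.028]]).round(1))
E
```

```text
contact True
at t 49.07 grasp [0.5013 0.303  0.0282] open 0.0239 F [-0.1 -0.9  5.9]
released t 49.55 grasp [0.5005 0.3025 0.0272] open 0.04 F [-0.3 -0.   0.9]
 t 52.33 grasp [ 0.5004 -0.2692  0.2796] open 0.0397 F [ 0.5  0.9 -0.1]
[[312.8 153.5]]
```

View pics/w16.png

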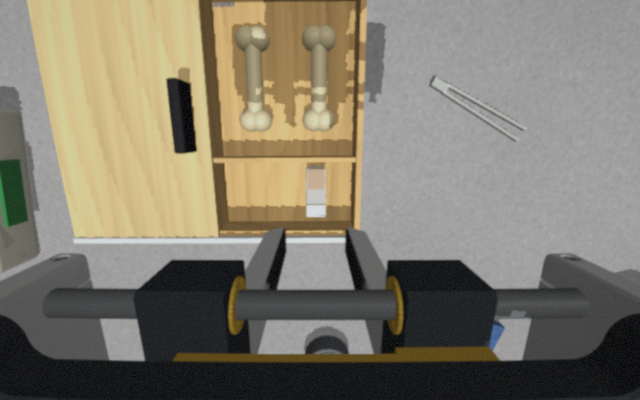

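View pics/w17.png

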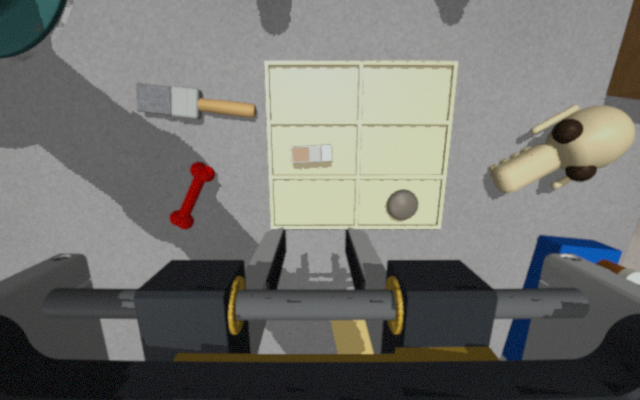

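The first vial lies flat at (316,191). The second is at (312,154), against a predicted (313,153.5). Picking it now.

```bash
python3 - <<'E'
from h import *
pick((.4924,-.2262),.134,.026,.05)
lin(gp()+[0,0,.01]); P=case(.035,.0875); o=place(P,CY+np.pi/2,0)
c,im=grab('wrist'); save('w18',im)
if o>.02:
    drop(P,.028)
c,im=grab('wrist'); save('w19',im)
E
```

```text
contact False
down t 54.92 grasp [ 0.4928 -0.2266  0.0267] open 0.05 F [ 0.5  0.1 -0.3]
closed t 55.44 grasp [ 0.4926 -0.2262  0.0263] open 0.0241 F [-0.9  0.5  7.3]
lifted t 56.25 grasp [ 0.4919 -0.2257  0.1888] open 0.0239 F [ 0.4 -0.4 -1.6]
over t 58.64 grasp [0.5717 0.3099 0.19  ] open 0.0238 F [ 0.3  0.6 -0.5]
contact True
at t 60.0 grasp [0.571  0.3106 0.0283] open 0.0241 F [-1.2 -0.8  6.9]
released t 60.48 grasp [0.5702 0.3101 0.0271] open 0.0399 F [-0.6 -0.2  0.4]
```

View pics/w18.png

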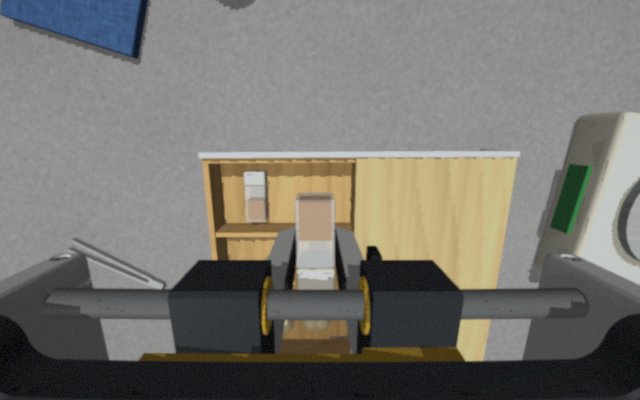

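View pics/w19.png

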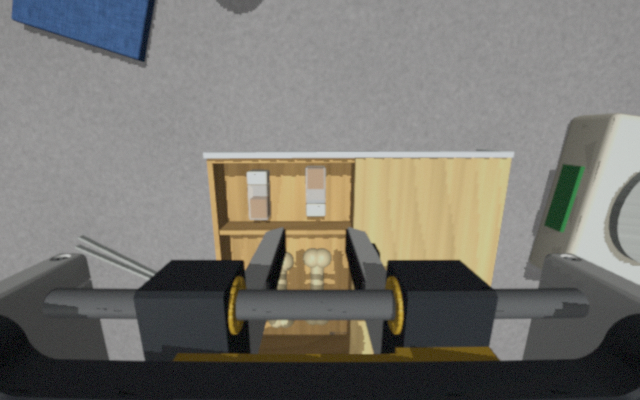

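All four finds are in. I'll look at the nozzle with the wrist camera, and use the scene camera to check for any find I missed.

```bash
python3 - <<'E'
from h import *
lin(gp()+[0,0,.08],v=.3)
ptp([.64,.02,.33],CY); robot.gripper_to(0); st()
c,im=grab('wrist'); save('w20',im); np.save('w20.npy',{'c':c},allow_pickle=True)
print('nozzle proj',proj(c,case(.09,-.18,.13)).round(1))
c,im=grab('scene'); save('s20',im)
c,im=grab('top'); save('t20',im)
E
```

```text
t 63.49 grasp [0.64 0.02 0.33] open 0.0003 F [-0.2  0.9  0.1]
nozzle proj [[329.2 167.5]]
```

View pics/w20.png

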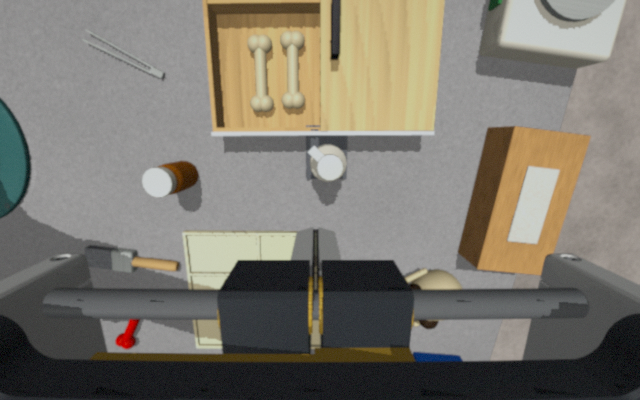

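View pics/s20.png

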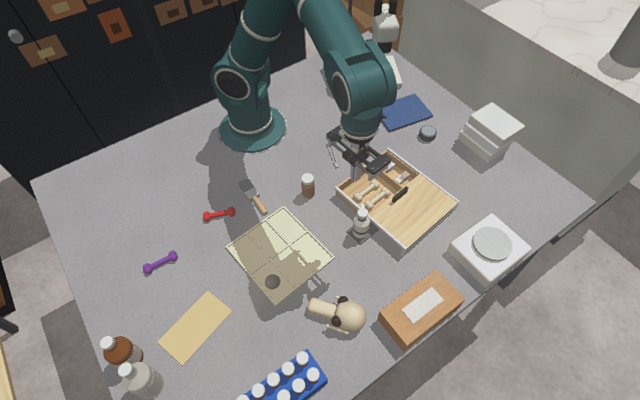

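View pics/t20.png

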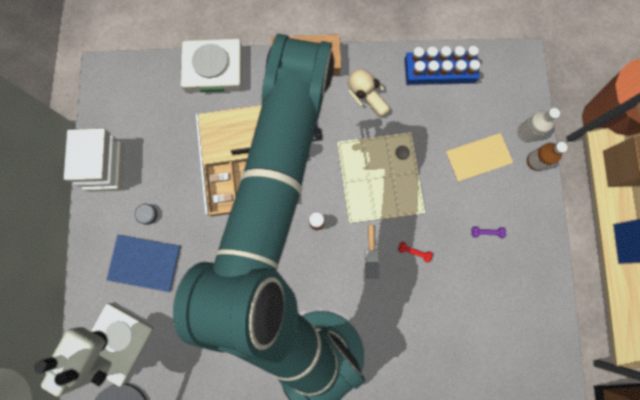

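No other finds are in view, only the red and purple look-alikes. The cap disc is at about (329,162), against a predicted (329,167.5). I'll measure it.

```bash
python3 - <<'E'
from h import *
c=np.load('w20.npy',allow_pickle=True).item()['c']; im=cv2.imread('pics/w20.png')
m=((im.min(2)>190)).astype('u1')*255; m[:135]=0;m[200:]=0;m[:,:305]=0;m[:,360:]=0
for q in cv2.findContours(m,0,2)[0]:
    if cv2.contourArea(q)>30:
        print(cv2.minEnclosingCircle(q),cv2.fitEllipse(q))
print(cast(c,(330,162.5),.13),case(.09,-.18))
cv2.imwrite('pics/w20c.png',cv2.resize(im[130:200,290:370],None,fx=8,fy=8,interpolation=2))
E
```

```text
((324.5, 162.0), 19.006677627563477) ((327.009765625, 164.02572631835938), (22.697200775146484, 37.01306915283203), 134.7740478515625)
[[0.65507367 0.05722609 0.13      ]] [0.65487786 0.05074986]
```

View pics/w20c.png

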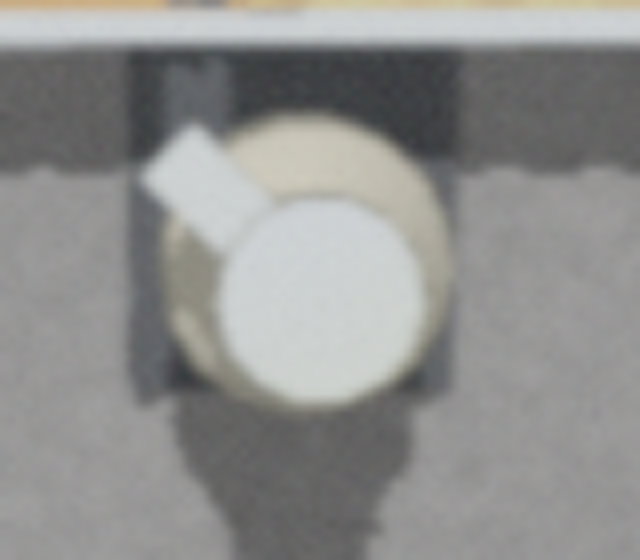

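The cap centre is (330,167.5), which agrees with the case geometry. Pressing.

```bash
python3 - <<'E'
from h import *
N=case(.09,-.18)
ptp([*N,.19],CY); lin([*N,.156],v=.1); st('near')
print(lin([*N,.136],v=.02,th=18)); st('pressed'); robot.pause(.3); s=st('held')
E
```

```text
near t 64.77 grasp [0.655  0.0505 0.1562] open 0.0003 F [ 0.  -0.   0.5]
True
pressed t 65.53 grasp [0.6551 0.0507 0.141 ] open 0.0005 F [-4.1  0.6 11.7]
held t 65.83 grasp [0.6552 0.0508 0.141 ] open 0.0 F [-4.6  1.2 13. ]
```

The tip is at 122 mm with over 12 N, against the 8 N spring, so the nozzle is right down. Next I'll release it and check the case before closing.

```bash
python3 - <<'E'
from h import *
N=case(.09,-.18)
lin([*N,.20],v=.08); st()
ptp([*case(.03,-.04),.36],CY); robot.gripper_to(.05)
c,im=grab('wrist'); save('w21',im); np.save('w21.npy',{'c':c},allow_pickle=True)
ptp([*case(.06,-.20),.40],CY)
c,im=grab('wrist'); save('w22',im); print(proj(c,[case(.09,-.18,.13),case(.09,-.18,.122)]).round(1)); st()
E
```

```text
t 66.72 grasp [0.6546 0.0509 0.1995] open 0.0001 F [-0.4 -0.3 -0.4]
[[334.8 168.3]
 [334.4 167.7]]
 t 69.31 grasp [0.6272 0.0285 0.3997] open 0.0499 F [ 0.2  0.2 -1. ]
```

View pics/w21.png

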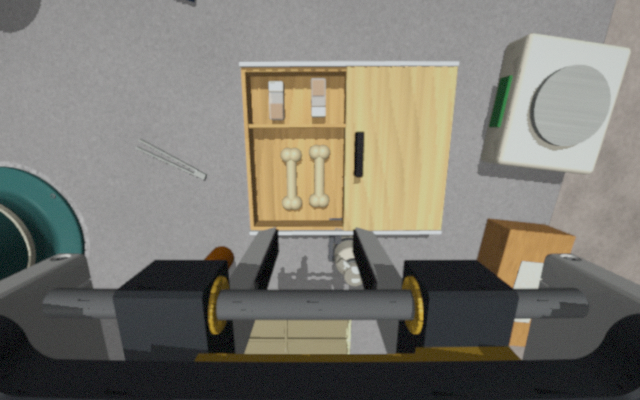

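View pics/w22.png

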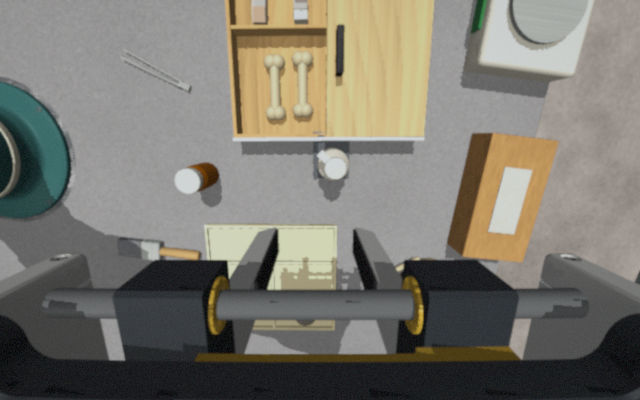

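Before shutting the cover I'll check that the bones are flat and apart, because the left one looks shifted.

```bash
python3 - <<'E'
from h import *
c=np.load('w21.npy',allow_pickle=True).item()['c']
R=np.array([[np.cos(CY),-np.sin(CY)],[np.sin(CY),np.cos(CY)]])
for n,p,z in(('L top',(291,155),.019),('L bot',(292,203),.019),('R top',(319,153),.019),('R bot',(318,200),.019),('vL',(276,100),.03),('vR',(319,97),.03)):
    print(n,((cast(c,p,z)[0,:2]-CO)@R*1000).round(0))
im=cv2.imread('pics/w21.png')[55:240,235:375]; cv2.imwrite('pics/w21c.png',cv2.resize(im,None,fx=4,fy=3.2,interpolation=2))
E
```

```text
L top [-13.  -5.]
L bot [-13. -92.]
R top [37. -1.]
R bot [ 35. -86.]
vL [-35.  86.]
vR [36. 91.]
```

View pics/w21c.png

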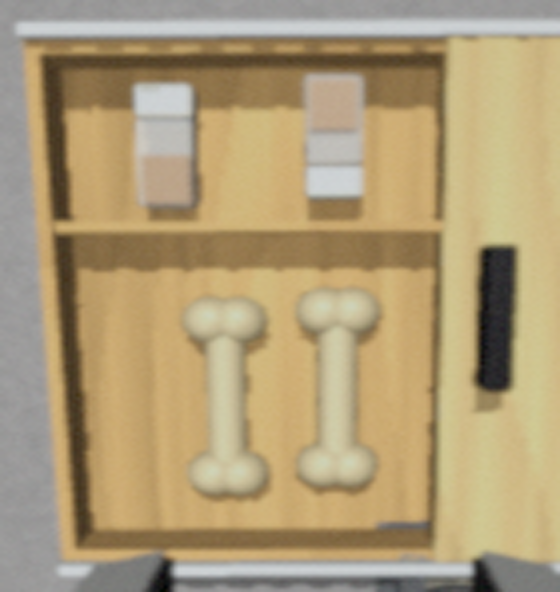

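The left bone was nudged about 25 mm, but everything is flat and apart. Shutting the cover now.

```bash
python3 - <<'E'
from h import *
g=np.array([.6442,.2314,.074]); d=np.r_[np.cos(CY),np.sin(CY),0]
ptp(g+[0,0,.12],CY); print(lin(g,v=.15,th=12)); robot.gripper_to(0); s=st('grip'); p0=gp()
if s['opening']>.008:
    print(lin(p0-d*.169,v=.12,th=15)); st('moved'); print((gp()-p0)@d)
    robot.gripper_to(.05); st(); print((gp()-p0)@d)
    lin(gp()+[0,0,.28],v=.3)
    c,im=grab('wrist'); save('w23',im)
    ptp([.50,-.27,.35],.1); robot.pause(.2)
    c,im=grab('wrist'); save('w24',im)
    c,im=grab('top'); save('t24',im[90:260,180:440].repeat(3,0).repeat(3,1)); st()
E
```

```text
False
grip t 72.05 grasp [0.6441 0.2314 0.0741] open 0.0117 F [-2.4 -0.5  3.1]
True
moved t 73.34 grasp [0.4801 0.2129 0.0741] open 0.0116 F [ 4.4  0.4 -1.6]
-0.16496327549649142
 t 74.1 grasp [0.4799 0.2127 0.0738] open 0.05 F [-0.4  0.1  0.1]
-0.16521548240650377
 t 77.29 grasp [ 0.5002 -0.2696  0.35  ] open 0.0498 F [ 0.1 -0.8 -0. ]
```

View pics/w23.png

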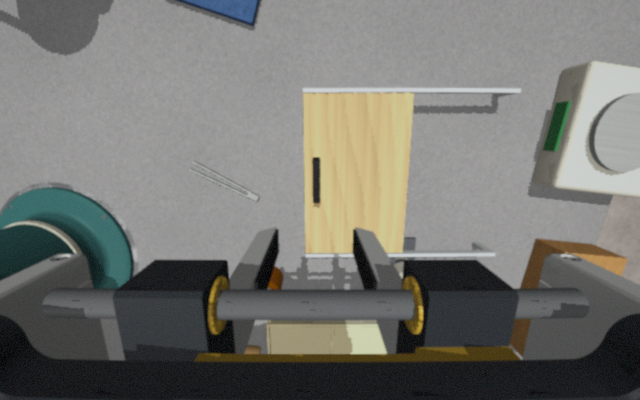

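View pics/t24.png

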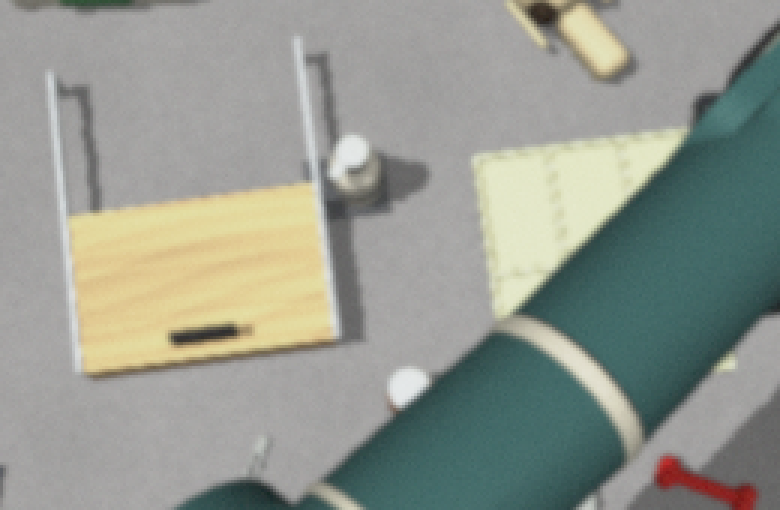

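View pics/w24.png

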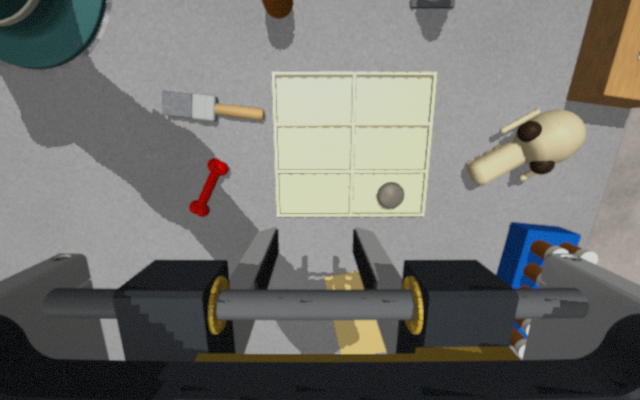

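The cover is shut against its stop (165 mm of travel), the bottle is undisturbed, and only the pebble (390,194) is left in the tray. Handing in.

```bash
python3 -c "
from rig import robot
print(robot.sign_off())"
```

```text
the job is handed in; nothing more can be done
None
```

The job is handed in: two bones are in the wide bay and two vials in the narrow bay. The nozzle has been pressed and the cover is fully shut. It took about 77 s of robot time, and I saw no third bone in any view.

**Problem found:** My first attempt to open the cover closed on nothing. The true fingertips sit about 31 mm above where the stated tool point puts them. I confirmed this with a gentle touch on the handle's top (reported force 6 N) and corrected every later move. The missed attempt moved nothing.

**Final checks:**
- **Cover:** it moved 164.5 mm to the open stop and 165 mm back to the shut stop.
- **Finds:** just before closing, all four lay flat and apart. One bone had shifted about 25 mm inside its bay after I placed it, but it was still clear of the other, so I left it.
- **Nozzle:** it went down the full 8 mm with 12–13 N on the tool. I judged that it sprang back from later pictures, where the cap looked unchanged; I did not measure its height.
- **Tray and bench:** only the pebble is left in the tray. The last pictures showed nothing out of place among the bench items in view; I did not measure each one.

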